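# Put the tall candle glass on show at the Christmas stall

### The job

The tall green glass is to be the show piece on the round wooden display stand, but a slatted wooden fir tree is standing there. First take the tree off and stand it upright in the shallow wooden tray; then stand the tall glass upright in the middle of the display stand, setting it down gently and never tipping it over.

Things in the scene. Friction and masses are not known exactly. Their poses are not given: they have to be found in the camera images.
- tree: Slatted fir tree of pale wood, 108 mm tall, on the stand at first (the 70 mm one is a bystander). Foot 40 (x) x 64 (y) x 10 mm high; above a trunk, five level slats at heights 23 to 107 mm, all 18 mm thick along its x axis, 80 mm long (y) at the bottom to 32 mm at the top. About 0.12 kg. Origin: centre of the foot's underside, z up. Pinch near the top along x.
- tumbler: Tall narrow candle glass, green with gold wire, open on top, round, 120 mm tall, outer diameter 62 mm at the foot tapering to 54 mm at the rim, wall 4 mm, about 0.18 kg. Origin: centre of its underside, z up. Stands on the table among squat jars of the same glass, at most 65 mm tall, which leave at least 30 mm free round it.
- stand: Round display stand of brown wood, fixed to the table, 130 mm diameter, 30 mm high, flat top. Origin: centre of its underside, on the table; z up.
- tray: Shallow open plywood tray, fixed to the table, empty, outer 160 (x) x 200 (y) x 35 mm high, walls and floor 8 mm thick. Origin: centre of its underside, on the table; z up.
There are look-alikes about, which are no part of the job. Leave any blue look-alike of the tumbler alone. What is shaped like the tree but blue is not meant.

How it is judged:
By the outcome, as a careful person would: the job done as asked, in the order asked, and still so for the second after the job is handed in, with the robot touching nothing.
It also fails if it takes over 61 s, if anything falls off the work surface, if the arm or the gripper's body presses on something with over 40 N, if the wrist force passes 120 N, or if a joint passes its speed limit or range.

### The arm

A 7-joint arm with a two-finger parallel gripper is mounted at the origin on the work surface. World frame = base frame: x ahead of the robot, y to its left, z up, the work surface at z = 0. Lengths are in m, angles in rad, forces in N, time in s.
With the tool pointing down it reaches from about 0.425 to 1.025 m from the base axis. Payload 9.4 kg.
Tool frame: the origin (TCP) lies at the centre of the arm's flange, where the gripper is bolted on; the fingertips stand 173 mm ahead of it and the grasp point (between the pads) lies 155 mm ahead of it; z points along the fingers, y is the line along which they close (so a half turn about z gives the same grasp; the last joint's range is limited). The gripper opens to 85 mm and grips with 20 to 120 N. Pads are 22 mm wide; open, the fingers measure 114 mm over their backs; the gripper's body (76 mm by 85 mm) begins 54 mm behind the grasp point. The pads swing forward as they close: fully open they stand 13 mm farther back than shut.
Start: joints at [-1.327, 0.599, -0.003, 1.599, 0.002, 0.943, -0.08], TCP at [0.229, 0.688, 0.405] pointing down, gripper open.
Joint ranges: [-2.57, 2.57], [-0.35, 1.97], [-1.29, 1.29], [0.11, 2.56], [-1.05, 4.19], [0.11, 1.86], [-2.63, 2.63]. Speed limits (rad/s): [2.22, 2.22, 3.01, 3.01, 3.14, 3.14, 3.14].

### API

Orientations are given as a rotation vector (axis times angle).
In Python, from station import state, grab_frame, job gives the robot as it stands.
- The arm moves only by the shell command python3 -m jog 'ROWS' [OPENING] [FORCE]. ROWS is a JSON object whose one key "series" holds a list of rows, each a list of 6 numbers: the shift along the world's x, y, z in m, then the turn, a rotation vector about the world's x, y, z in rad. A call has 1 to 12 rows; each row shifts and turns the commanded pose from where the row before left it; what a row does not reach is not made up. A row lasts 1/8 s, in which the tool goes at most 62.5 mm and 10.7 degrees, less where a joint would pass 70% of its speed; a pose out of reach is approached as far as the arm can. A call with a gripper value outside its range is refused whole. OPENING is the closure, from -1 (fully open) to 1 (shut), set as the call begins (- or left out, the last holds). The fingers move at their own pace and stop on an object; FORCE is the grip in N (left out, the last holds). Time passes only in rows, so rows that do not move let the fingers close. It gives the time, the measured TCP pose, the force, the opening and the grip force at its end, in the units of the state.
- state(): the state, without advancing time (a new reading comes with each control period).
- grab_frame(name): name is "scene" or "top" or "wrist"; returns a dict with "pixels" (384x512x3 uint8, blue, green, red), "fovy" (degrees; the focal length in pixels is half the picture's height over the tangent of half this angle, whatever the lens; pixels are square), "cx", "cy" (the principal point, pixels), "view" (4x4, takes a point from world to camera coordinates); the wrist camera has in their place "mount" (4x4, takes a point from camera to tool coordinates, whose origin is the TCP and whose axes are the flange's). Camera axes: x right, y down, z forward; pixel columns grow to the right and rows downward; lengths in m; the calibration is good to about 2 mm. The wrist camera is an equidistant fisheye: a pixel r from the principal point sees the ray r / f radians off the axis. A picture is of the moment at which its call begins: read the wrist's pose just before it. There is no depth.
- job.hand_in(): hands the job in; it is judged then, once.
The state is a dict: "clock": time; "joint_pos": joint angles; "dq": joint speeds; "joint_efforts": joint torques, N m; "ee_pos": TCP position; "orientation": TCP orientation; "force": force on the tool from outside, world axes, zero at the start; "ft_torque": the same for the moment, N m; "width": opening from 0.0 (shut) to 1.0 (fully open); "grasp_force": force on a finger pad.
Only numpy, scipy, OpenCV 4.12 (cv2) and the standard library are available. Lean on these libraries where they do the work, as an engineer would, in place of code of your own. Each camera call takes 0.05 s, during which the arm holds its last target. There are 200 camera calls.

## Working session

There is one attempt and no reset: what is moved stays moved. The work goes in short steps, Python scripts to look and compute and a shell command to move; the robot and the scene stay as the last step left them, time stands still between calls to the robot, and variables do not carry over. Pictures are saved under pics/ and viewed, at most 10 in all, crops included, and the job is handed in when it is done.

```bash
mkdir -p pics; cat > h.py <<'E'
import numpy as np, cv2
from scipy.spatial.transform import Rotation as R
from station import state, grab_frame, job
def shot(n,name):
    s=state(); f=grab_frame(n); cv2.imwrite(f'pics/{name}.png',f['pixels']); 
    np.savez(f'pics/{name}.npz',pos=s['ee_pos'],rv=s['orientation'],**f); return s,f
def ray(d,u,v):
    "origin,dir in world of pixel; d = npz"
    F=192/np.tan(np.radians(float(d['fovy']))/2); x=(u-d['cx']);y=(v-d['cy'])
    if 'view' in d:
        T=np.linalg.inv(d['view']); c=np.array([x/F,y/F,1])
    else:
        W=np.eye(4);W[:3,:3]=R.from_rotvec(d['rv']).as_matrix();W[:3,3]=d['pos'];T=W@d['mount']
        r=np.hypot(x,y);t=r/F;c=np.array([np.sin(t)*x/max(r,1e-9),np.sin(t)*y/max(r,1e-9),np.cos(t)])
    w=T[:3,:3]@c; return T[:3,3],w/np.linalg.norm(w)
def onz(d,u,v,z):
    o,w=ray(d,u,v); return (o+w*(z-o[2])/w[2]).round(4)
def tri(rays):
    A=sum(np.eye(3)-np.outer(w,w) for o,w in rays);b=sum((np.eye(3)-np.outer(w,w))@o for o,w in rays)
    p=np.linalg.solve(A,b);return p.round(4),[float(np.linalg.norm(np.cross(p-o,w)).round(4)) for o,w in rays]
def load(n): return dict(np.load(f'pics/{n}.npz'))
E
python3 - <<'E'
from h import *
for n in ('scene','top','wrist'):
    s,f=shot(n,n+'0'); print(n,f['fovy'],f['cx'],f['cy'],f.get('view',f.get('mount')))
print(s)
a=np.hstack([cv2.imread(f'pics/{n}0.png') for n in('scene','top')])
cv2.imwrite('pics/w0.png',cv2.resize(a,(800,300),interpolation=cv2.INTER_AREA))
E
```

```text
scene 43.54642894241516 256.51425266336236 174.87787510399508 [[ 0.4506394   0.892426   -0.02235984 -0.14519897]
 [ 0.48536256 -0.26595659 -0.83288071 -0.23119488]
 [-0.74923115  0.36447623 -0.55300069  1.52845053]
 [ 0.          0.          0.          1.        ]]
top 52.52122309339726 252.77392238000294 188.65277508044034 [[ 0.01999962 -0.99975351  0.00963991 -0.07865325]
 [-0.98880894 -0.02120458 -0.14767279  0.51864986]
 [ 0.1478408  -0.00657863 -0.98898929  1.06123471]
 [ 0.          0.          0.          1.        ]]
wrist 65.70646984690485 255.07517002294958 190.8855010889223 [[ 2.64969973e-04 -9.65568578e-01 -2.60148516e-01  6.49809061e-02]
 [ 9.99999958e-01  2.87185213e-04 -4.73846856e-05 -4.71426794e-04]
 [ 1.20463971e-04 -2.60148493e-01  9.65568613e-01  3.09779828e-02]
 [ 0.00000000e+00  0.00000000e+00  0.00000000e+00  1.00000000e+00]]
{'clock': 0.1, 'joint_pos': array([-1.32669709,  0.60006052, -0.00252411,  1.6000537 ,  0.00177866,
        0.94289358, -0.07979159]), 'dq': array([-0.00106948, -0.00104386, -0.00025653, -0.00066924,  0.00065328,
        0.00194192, -0.00068299]), 'joint_efforts': array([ 5.71977842e-03, -7.77990460e+01,  1.57049395e+00, -2.58624816e+01,
        1.27186414e-02,  5.59487758e-03,  1.87476292e-05]), 'ee_pos': array([0.22855218, 0.68784516, 0.40389092]), 'orientation': array([-5.01676340e-01, -3.10117469e+00,  2.21371534e-03]), 'force': array([-0.00278294,  0.38409507,  0.55139419]), 'ft_torque': array([-0.03876592,  0.01531223, -0.00360537]), 'grasp_force': 0.0, 'width': 1.001626131133338}
```

View pics/scene0.png

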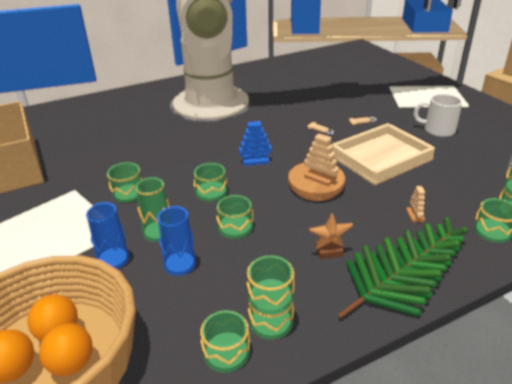

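View pics/top0.png

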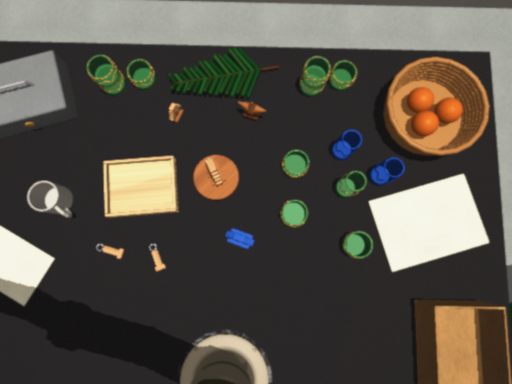

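The tall narrow green glass is at scene (152,210) and top (350,183). It could be confused with:
- The blue tall glasses at scene (108,235) and (177,240).
- The squat jars at scene (125,181), (210,181), (235,216) and (226,340).
- The stacked pair of jars at scene (270,295).

The tree on the brown stand is at scene (320,160) and top (214,172). Its look-alikes are the blue tree at scene (255,143) and the small tree at (418,204). Next I'll check the choice in one close crop.

```bash
python3 - <<'E'
from h import *
a=cv2.imread('pics/scene0.png');b=cv2.imread('pics/top0.png')
z=lambda i,x,y:cv2.resize(i[y:y+75,x:x+100],(400,300),interpolation=cv2.INTER_CUBIC)
cv2.imwrite('pics/crop1.png',np.vstack([np.hstack([z(a,110,170),z(a,275,128)]),np.hstack([z(b,300,145),z(b,165,140)])]))
def comps(n,lo,hi,roi):
    i=cv2.imread(f'pics/{n}.png');h=cv2.cvtColor(i,cv2.COLOR_BGR2HSV);m=cv2.inRange(h,lo,hi)
    x,y,w,hh=roi;k=np.zeros_like(m);k[y:y+hh,x:x+w]=m[y:y+hh,x:x+w]
    c=cv2.findContours(k,cv2.RETR_EXTERNAL,cv2.CHAIN_APPROX_NONE)[0];return max(c,key=cv2.contourArea)
T,S=load('top0'),load('scene0')
c=comps('top0',(5,120,60),(20,255,255),(180,140,70,70))
e=cv2.fitEllipse(cv2.convexHull(c));print('stand top',e,onz(T,*e[0],.03))
c=comps('scene0',(5,120,60),(20,255,255),(275,140,85,70));e=cv2.fitEllipse(cv2.convexHull(c));print('stand scene',cv2.boundingRect(c),e,onz(S,*e[0],.02))
i=cv2.imread('pics/top0.png');print('hsv',cv2.cvtColor(i,cv2.COLOR_BGR2HSV)[[190,170,185,187],[225,213,140,115]])
c=comps('top0',(10,40,110),(28,200,255),(90,140,100,90));q=cv2.minAreaRect(c);print('tray',q,[onz(T,*p,.035) for p in cv2.boxPoints(q)],onz(T,*q[0],.035))
E
```

```text
stand top ((215.76107788085938, 176.8907470703125), (46.0252799987793, 46.59164047241211), 63.675758361816406) [0.5532 0.0386 0.03  ]
stand scene (288, 163, 57, 38) ((316.246337890625, 179.98626708984375), (40.436004638671875, 56.98572540283203), 92.26055145263672) [0.5558 0.0378 0.02  ]
hsv [[ 13 170 204]
 [ 15 129 228]
 [ 21  95 244]
 [ 25  78 246]]
tray ((139.36175537109375, 185.7029266357422), (57.13889694213867, 75.0091781616211), 85.60128784179688) [array([0.5939, 0.3708, 0.035 ]), array([0.6155, 0.1584, 0.035 ]), array([0.452, 0.138, 0.035]), array([0.4315, 0.346 , 0.035 ])] [0.5223 0.2534 0.035 ]
```

View pics/crop1.png

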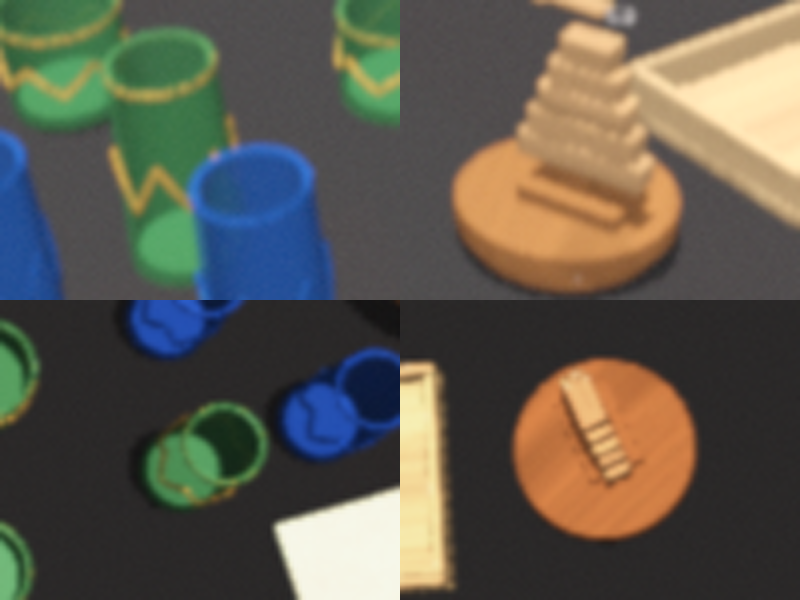

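The crop confirms both choices. Upper left and lower left show the tall green glass, with its rim at about scene (150,186) and top (356,181). Upper and lower right show the pale tree on the brown stand, with its slats running roughly 20° off world x. The tray outline mask looks skewed, so I'll measure it again. Now I'll move the wrist camera over the stand.

```bash
python3 -m jog '{"series":[[0.0243,-0.054,0,0,0,0.055],[0.0243,-0.054,0,0,0,0.055],[0.0243,-0.054,0,0,0,0.055],[0.0243,-0.054,0,0,0,0.055],[0.0243,-0.054,0,0,0,0.055],[0.0243,-0.054,0,0,0,0.055],[0.0243,-0.054,0,0,0,0.055],[0.0243,-0.054,0,0,0,0.055],[0.0243,-0.054,0,0,0,0.055],[0.0243,-0.054,0,0,0,0.055],[0.0243,-0.054,0,0,0,0.055],[0.0243,-0.054,0,0,0,0.055]]}'
python3 -m jog '{"series":[[0,0,0,0,0,0],[0,0,0,0,0,0],[0,0,0,0,0,0]]}'
python3 -c "
from h import *
s,f=shot('wrist','w1');print(s['ee_pos'],s['orientation'],s['joint_pos'])"
python3 -m jog '{"series":[[-0.02,0.04,0,0,0,0],[-0.02,0.04,0,0,0,0],[0,0,0,0,0,0],[0,0,0,0,0,0]]}'
python3 -c "
from h import *
s,f=shot('wrist','w2');print(s['ee_pos'],s['orientation'])
a=np.hstack([cv2.imread('pics/w1.png'),cv2.imread('pics/w2.png')]);cv2.imwrite('pics/w12.png',cv2.resize(a,(800,300),interpolation=cv2.INTER_AREA))"
```

```text
clock: 1.65
ee_pos: [0.5208, 0.0382, 0.4047]
orientation: [-0.533, 3.096, 0.0]
force: [1.6, 1.0, 1.4]
width: 1.001
grasp_force: 0.0
clock: 2.02
ee_pos: [0.5198, 0.0415, 0.4047]
orientation: [0.534, -3.096, -0.001]
force: [-0.1, -0.6, 0.2]
width: 1.0
grasp_force: 0.0
[0.51977623 0.04145574 0.40466074] [ 5.33506898e-01 -3.09580885e+00 -7.30267015e-04] [-0.10151121  0.3595629  -0.11528112  2.05717075  0.06015264  0.72807789
  1.65769807]
clock: 2.58
ee_pos: [0.4801, 0.1205, 0.4048]
orientation: [-0.533, 3.096, -0.0]
force: [0.7, -0.4, 0.2]
width: 0.998
grasp_force: 0.0
[0.48007544 0.12048597 0.40480645] [-5.33110004e-01  3.09574422e+00 -4.72461311e-04]
```

View pics/w12.png

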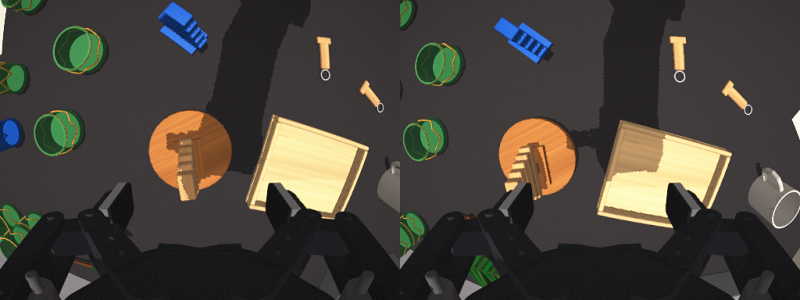

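w1 (left half) shows the stand at (190,150), the tree on it with its top slat at (188,185), and the tray's top corners at (275,115), (368,148), (345,218) and (247,208). w2 shows the same things shifted. I'll enlarge both for corner picking.

```bash
python3 - <<'E'
from h import *
a=cv2.imread('pics/w1.png')[130:270,180:480];b=cv2.imread('pics/w2.png')[130:270,110:430]
cv2.imwrite('pics/crop2.png',np.vstack([cv2.resize(i,(0,0),fx=2.1,fy=2.1,interpolation=cv2.INTER_CUBIC)[:294,:630] for i in (a,b)]))
E
```

```text
(no output)
```

View pics/crop2.png

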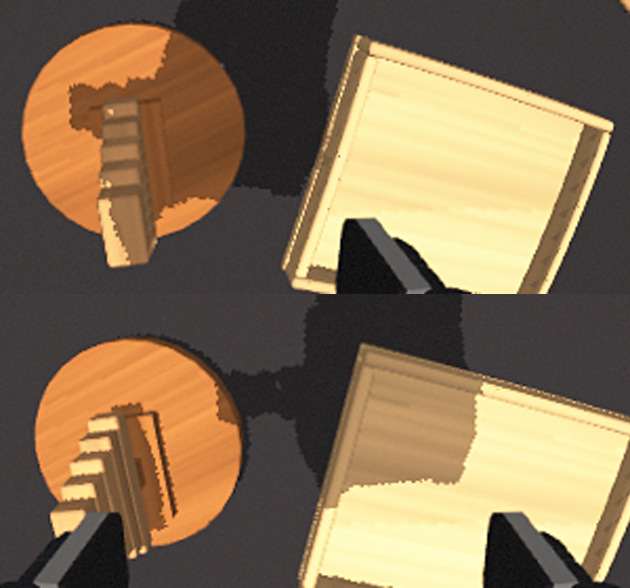

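```bash
cat >> h.py <<'E'
p1=lambda x,y:(180+x/2.1,130+y/2.1)
p2=lambda x,y:(110+x/2.1,130+(y-294)/2.1)
E
python3 - <<'E'
from h import *
A,B,T,S=load('w1'),load('w2'),load('top0'),load('scene0')
n=np.linalg.norm
print('foot near corner tri',tri([ray(A,*p1(160,99)),ray(B,*p2(155,411))]))
a,b=onz(B,*p2(155,411),.04),onz(B,*p2(175,515),.04);print('foot edge',a,b,n(b-a),np.degrees(np.arctan2(*(b-a)[1::-1])))
c=[onz(A,*p1(*q),.137) for q in((98,196),(143,197),(148,262),(107,266))];print('topslat',c,[n(c[i]-c[i-1]) for i in range(4)],np.mean(c,0))
for z in(.137,.138):pass
print('topslat corner tri',tri([ray(A,*p1(98,196)),ray(B,*p2(52,513))]))
print('tray corners tri',tri([ray(A,*p1(358,36)),ray(B,*p2(363,346))]),tri([ray(A,*p1(614,126)),ray(B,423.7,193.3)]))
t=[onz(A,*p1(*q),.035) for q in((358,36),(614,126),(284,270))];print('tray',t,n(t[1]-t[0]),n(t[2]-t[0]),'centre',(t[1]+t[2])/2)
# tumbler from two fixed views
rt,rs=(356.2,180.9),(150.5,186.)
print('rim tri',tri([ray(T,*rt),ray(S,*rs)]),onz(T,*rt,.12),'foot',onz(T,345.7,187,.004))
# stand from wrist views
for d,nm in((A,'w1'),(B,'w2')):
    i=cv2.cvtColor(cv2.imread(f'pics/{nm}.png'),cv2.COLOR_BGR2HSV);m=cv2.inRange(i,(5,140,40),(18,255,255));
    k=max(cv2.findContours(m,cv2.RETR_EXTERNAL,cv2.CHAIN_APPROX_NONE)[0],key=cv2.contourArea)
    w=np.array([onz(d,*q,.03)[:2] for q in cv2.convexHull(k)[:,0].astype(float)],np.float32);print(nm,'stand',cv2.minEnclosingCircle(w))
E
```

```text
foot near corner tri (array([0.5286, 0.0452, 0.0318]), [0.0002, 0.0002])
foot edge [0.5258 0.0464 0.04  ] [0.5829 0.0747 0.04  ] 0.06372832965016416 26.36401417924342
topslat [array([0.5536, 0.027 , 0.137 ]), array([0.5478, 0.0444, 0.137 ]), array([0.5752, 0.0561, 0.137 ]), array([0.583 , 0.0403, 0.137 ])] [np.float64(0.03226840560052509), np.float64(0.01834121042897661), np.float64(0.02979345565724132), np.float64(0.017620442673213364)] [0.5649  0.04195 0.137  ]
topslat corner tri (array([0.5559, 0.0275, 0.1336]), [0.0009, 0.0009])
tray corners tri (array([0.4561, 0.1475, 0.0076]), [0.0003, 0.0003]) (array([0.4355, 0.3394, 0.0387]), [0.003, 0.003])
tray [array([0.456 , 0.1378, 0.035 ]), array([0.4378, 0.3449, 0.035 ]), array([0.6039, 0.1536, 0.035 ])] 0.20789817219013731 0.1487415543820892 centre [0.52085 0.24925 0.035  ]
rim tri (array([ 0.5355, -0.3385,  0.1166]), [0.0014, 0.0014]) [ 0.5345 -0.339   0.12  ] foot [ 0.5361 -0.3399  0.004 ]
w1 stand ((0.5544211268424988, 0.03712499886751175), 0.06512262672185898)
w2 stand ((0.5532000064849854, 0.03800000250339508), 0.06621702760457993)
```

The measurements agree:
- **Stand:** centre (0.554, 0.038), radius 65 mm.
- **Tree:** centre (0.564, 0.042), long axis at about 25°, foot edge 64 mm and top slat 32×18 mm.
- **Tray:** centre about (0.521, 0.250).
- **Glass:** centre (0.535, -0.339), rim triangulated at 0.117 m.

Now I'll grasp the tree.

```bash
python3 -m jog '{"series":[[0.021,-0.0196,0,0,0,0.0225],[0.021,-0.0196,0,0,0,0.0225],[0.021,-0.0196,0,0,0,0.0225],[0.0215,-0.0197,0,0,0,0.0225],[0,0,-0.045,0,0,0],[0,0,-0.045,0,0,0],[0,0,-0.025,0,0,0],[0,0,-0.012,0,0,0],[0,0,0,0,0,0]]}' -1 30
python3 -m jog '{"series":[[0,0,0,0,0,0],[0,0,0,0,0,0],[0,0,0,0,0,0],[0,0,0,0,0,0],[0,0,0,0,0,0],[0,0,0,0,0,0],[0,0,0,0,0,0],[0,0,0,0,0,0]]}' 1 30
```

```text
clock: 3.75
ee_pos: [0.5649, 0.041, 0.2773]
orientation: [0.668, -3.069, 0.0]
force: [0.6, -0.1, 0.1]
width: 1.004
grasp_force: 0.0
clock: 4.75
ee_pos: [0.5648, 0.0415, 0.2782]
orientation: [-0.669, 3.069, -0.0]
force: [-1.0, -0.3, 6.7]
width: 0.205
grasp_force: 30.8
```

```bash
python3 -m jog '{"series":[[0,0,0.015,0,0,0],[0,0,0.025,0,0,0],[0,0,0.02,0,0,0],[-0.005,0.024,0,0,0,0],[-0.0085,0.04,0,0,0,0],[-0.0085,0.04,0,0,0,0],[-0.0085,0.04,0,0,0,0],[-0.0085,0.04,0,0,0,0],[-0.005,0.024,0,0,0,0],[0,0,0,0,0,0],[0,0,0,0,0,0]]}'
python3 -m jog '{"series":[[0,0,-0.025,0,0,0],[0,0,-0.025,0,0,0],[0,0,-0.015,0,0,0],[0,0,-0.008,0,0,0],[0,0,-0.004,0,0,0],[0,0,0,0,0,0]]}'
python3 -c "
from h import *
a=shot('scene','s1')[1]['pixels'];b=shot('top','t1')[1]['pixels']
cv2.imwrite('pics/crop3.png',np.hstack([cv2.resize(i,(400,300),interpolation=cv2.INTER_CUBIC) for i in (a[90:240,270:470],b[110:260,60:260])]))"
```

```text
clock: 6.12
ee_pos: [0.5208, 0.2487, 0.3381]
orientation: [-0.668, 3.07, -0.001]
force: [-0.8, 0.2, -1.1]
width: 0.206
grasp_force: 29.9
clock: 6.88
ee_pos: [0.5208, 0.2495, 0.2609]
orientation: [-0.669, 3.069, 0.0]
force: [0.2, -0.6, -0.7]
width: 0.206
grasp_force: 29.8
```

View pics/crop3.png

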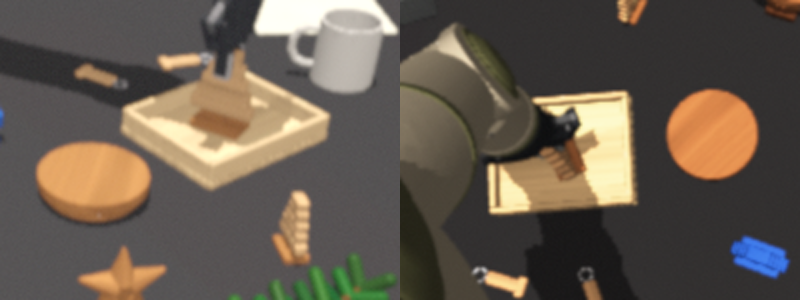

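The left view shows the tree held just above the middle of the tray, at about (222,120). The top view agrees, at about (568,155). Now I'll lower it until it touches.

```bash
python3 -m jog '{"series":[[0,0,-0.002,0,0,0],[0,0,-0.002,0,0,0],[0,0,-0.001,0,0,0],[0,0,0,0,0,0],[0,0,0,0,0,0]]}'
```

```text
clock: 7.6
ee_pos: [0.5206, 0.2496, 0.2562]
orientation: [-0.669, 3.069, 0.0]
force: [-1.8, -1.2, 5.9]
width: 0.203
grasp_force: 30.6
```

```bash
python3 -m jog '{"series":[[0,0,0,0,0,0],[0,0,0,0,0,0],[0,0,0,0,0,0],[0,0,0,0,0,0],[0,0,0.015,0,0,0],[0,0,0.04,0,0,0],[0,0,0.05,0,0,0],[0,0,0.04,0,0,0]]}' -1
python3 -m jog '{"series":[[0.0012,-0.03,0,0,0,-0.1],[0.0012,-0.051,0,0,0,-0.1],[0.0012,-0.051,0,0,0,-0.1],[0.0012,-0.051,0,0,0,-0.1],[0.0012,-0.051,0,0,0,-0.1],[0.0012,-0.051,0,0,0,-0.1],[0.0012,-0.051,0,0,0,-0.1],[0.0012,-0.051,0,0,0,-0.1],[0.0012,-0.051,0,0,0,-0.1],[0.0012,-0.051,0,0,0,-0.1],[0.0012,-0.051,0,0,0,-0.1],[0.0012,-0.048,0,0,0,-0.115]]}'
python3 -m jog '{"series":[[0,0,0,0,0,0],[0,0,0,0,0,0],[0,0,0,0,0,0]]}'
python3 -c "
from h import *
s,f=shot('wrist','w3');print(s['ee_pos'],s['orientation'],s['joint_pos']);b=shot('scene','s2')[1]['pixels']
cv2.imwrite('pics/c4.png',np.hstack([cv2.resize(f['pixels'],(480,360)),cv2.resize(b[110:230,270:375],(315,360),interpolation=cv2.INTER_CUBIC)]))"
```

```text
clock: 8.6
ee_pos: [0.5206, 0.2494, 0.4037]
orientation: [-0.669, 3.068, 0.001]
force: [0.3, 0.9, -0.4]
width: 1.001
grasp_force: 0.0
clock: 10.1
ee_pos: [0.5337, -0.3409, 0.4005]
orientation: [-1.212, -2.897, 0.0]
force: [-0.3, -0.5, -0.1]
width: 0.999
grasp_force: 0.0
clock: 10.48
ee_pos: [0.5351, -0.3373, 0.4006]
orientation: [-1.2, -2.903, -0.001]
force: [0.1, -1.2, 0.5]
width: 1.001
grasp_force: 0.0
[ 0.53507459 -0.33727671  0.40056536] [-1.20034177e+00 -2.90257366e+00 -1.20997494e-03] [ 0.29761909  0.501636    0.26058277  1.83700101 -0.17035991  0.82528862
  1.43008699]
```

View pics/c4.png

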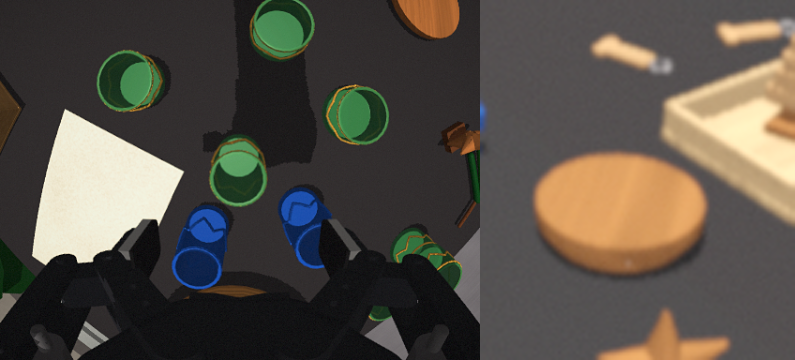

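The left view shows the green glass with its rim at about (239,180) of 480×360 and the blue glasses at (205,245) and (310,230). The right view shows the stand empty and the tree in the tray. Next I'll check clearances.

```bash
python3 - <<'E'
from h import *
A=load('w3');T=load('top0');S=load('scene0');k=512/480
i=cv2.imread('pics/w3.png');h=cv2.cvtColor(i,cv2.COLOR_BGR2HSV);m=cv2.inRange(h,(40,60,40),(85,255,255))
c=[q for q in cv2.findContours(m,cv2.RETR_EXTERNAL,cv2.CHAIN_APPROX_NONE)[0] if cv2.pointPolygonTest(q,(255,175),False)>0]
hull=cv2.convexHull(max(c,key=cv2.contourArea))[:,0]
low=hull[hull[:,1]>185].astype(float) # far half of rim
w=np.array([onz(A,*q,.12)[:2] for q in low],np.float32)
print('far rim arc n',len(w)); M=np.c_[2*w,np.ones(len(w))];s=np.linalg.lstsq(M,(w**2).sum(1),rcond=None)[0];print('rim fit',s[:2],np.sqrt(s[2]+s[0]**2+s[1]**2))
g=onz(A,239*k,180*k,.12);print('green',g,'tri',tri([ray(A,239*k,180*k),ray(T,356.2,180.9),ray(S,150.5,186)]))
R_=R.from_rotvec(A['rv']).as_matrix();
for n,p,z in(('b1rim',(196,267),.12),('b1foot',(208,225),.004),('b2foot',(299,208),.004),('b2rim',(316,247),.12)):
    q=onz(A,p[0]*k,p[1]*k,z);print(n,q,'rel green in tool x,y',(R_.T@(q-g))[:2].round(3))
E
```

```text
far rim arc n 16
rim fit [ 0.53606553 -0.33977617] 0.02692995694845796
green [ 0.5373 -0.3396  0.12  ] tri (array([ 0.5366, -0.3391,  0.1174]), [0.0015, 0.0017, 0.0017])
b1rim [ 0.5728 -0.4395  0.12  ] rel green in tool x,y [-0.096 -0.046]
b1foot [ 0.5757 -0.441   0.004 ] rel green in tool x,y [-0.099 -0.045]
b2foot [ 0.6494 -0.3306  0.004 ] rel green in tool x,y [-0.073  0.085]
b2rim [ 0.6453 -0.3339  0.12  ] rel green in tool x,y [-0.072  0.08 ]
```

```bash
python3 -m jog '{"series":[[0.001,-0.0025,0,0,0,0],[0,0,0,0,0,0],[0,0,-0.04,0,0,0],[0,0,-0.04,0,0,0],[0,0,-0.035,0,0,0],[0,0,-0.02,0,0,0],[0,0,-0.014,0,0,0],[0,0,-0.006,0,0,0],[0,0,0,0,0,0]]}' -1 40
python3 -m jog '{"series":[[0,0,0,0,0,0],[0,0,0,0,0,0],[0,0,0,0,0,0],[0,0,0,0,0,0],[0,0,0,0,0,0],[0,0,0,0,0,0]]}' 1 40
```

```text
clock: 11.7
ee_pos: [0.5362, -0.3411, 0.2458]
orientation: [1.203, 2.902, -0.0]
force: [-0.8, -0.8, -0.5]
width: 1.003
grasp_force: 0.0
clock: 12.45
ee_pos: [0.5364, -0.3411, 0.2469]
orientation: [1.202, 2.901, -0.0]
force: [-0.1, 0.5, 6.4]
width: 0.648
grasp_force: 41.4
```

```bash
python3 -m jog '{"series":[[0,0,0.01,0,0,0],[0,0,0.02,0,0,0],[0,0,0.03,0,0,0],[0,0,0.02,0,0,0],[0,0,0.01,0,0,0],[0,0,0,0,0,0]]}'
python3 -m jog '{"series":[[0.0007,0.0146,0,0,0,0],[0.0013,0.027,0,0,0,0],[0.0018,0.038,0,0,0,0],[0.002,0.043,0,0,0,0],[0.002,0.043,0,0,0,0],[0.002,0.043,0,0,0,0],[0.002,0.043,0,0,0,0],[0.002,0.043,0,0,0,0],[0.0018,0.038,0,0,0,0],[0.0013,0.028,0,0,0,0],[0.0007,0.015,0,0,0,0],[0,0.002,0,0,0,0]]}'
python3 -m jog '{"series":[[0,0,0,0,0,0],[0,0,0,0,0,0],[0,0,0,0,0,0],[0,0,0,0,0,0]]}'
python3 -c "
from h import *
a=shot('scene','s3')[1]['pixels'];s,b=shot('wrist','w4');b=b['pixels']
cv2.imwrite('pics/c5.png',np.hstack([cv2.resize(i,(400,300),interpolation=cv2.INTER_AREA) for i in (a[70:220,230:430],b)]))"
```

```text
clock: 13.2
ee_pos: [0.5361, -0.3409, 0.3363]
orientation: [1.202, 2.901, -0.0]
force: [-0.5, 1.0, -2.6]
width: 0.645
grasp_force: 42.9
clock: 14.7
ee_pos: [0.5534, 0.0376, 0.3352]
orientation: [-1.2, -2.903, 0.001]
force: [-0.6, -0.3, -1.7]
width: 0.642
grasp_force: 42.9
clock: 15.2
ee_pos: [0.5537, 0.0361, 0.3357]
orientation: [1.204, 2.902, -0.0]
force: [1.1, 0.0, -2.1]
width: 0.647
grasp_force: 42.9
```

View pics/c5.png

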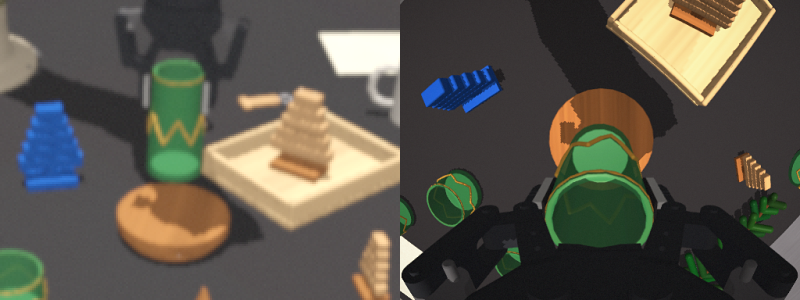

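The left view shows the glass held upright above the stand, with the tree standing in the tray at (300,135). In the right view the glass foot at (600,158) is lined up with the stand. Lowering now.

```bash
python3 -m jog '{"series":[[0,0,-0.012,0,0,0],[0,0,-0.018,0,0,0],[0,0,-0.013,0,0,0],[0,0,-0.007,0,0,0],[0,0,-0.004,0,0,0],[0,0,-0.001,0,0,0],[0,0,0,0,0,0]]}'
python3 -m jog '{"series":[[0,0,-0.001,0,0,0],[0,0,-0.001,0,0,0],[0,0,0,0,0,0],[0,0,0,0,0,0]]}'
```

```text
clock: 16.18
ee_pos: [0.5538, 0.0366, 0.281]
orientation: [1.203, 2.902, 0.0]
force: [0.1, 0.0, -1.7]
width: 0.644
grasp_force: 42.9
clock: 16.68
ee_pos: [0.5537, 0.0366, 0.2787]
orientation: [1.203, 2.902, 0.0]
force: [0.6, -0.5, -2.0]
width: 0.643
grasp_force: 42.9
```

```bash
python3 -m jog '{"series":[[0,0,-0.001,0,0,0],[0,0,-0.0005,0,0,0],[0,0,0,0,0,0],[0,0,0,0,0,0]]}'
python3 -m jog '{"series":[[0,0,-0.0005,0,0,0],[0,0,-0.0005,0,0,0],[0,0,0,0,0,0],[0,0,0,0,0,0]]}'
```

```text
clock: 17.18
ee_pos: [0.5537, 0.0366, 0.2772]
orientation: [1.203, 2.902, -0.0]
force: [0.9, -0.1, -1.4]
width: 0.647
grasp_force: 42.9
clock: 17.68
ee_pos: [0.5538, 0.0365, 0.2768]
orientation: [1.203, 2.902, 0.001]
force: [-0.9, -0.5, 6.4]
width: 0.648
grasp_force: 43.6
```

Contact. I'll release, rise clear and check.

```bash
python3 -m jog '{"series":[[0,0,0,0,0,0],[0,0,0,0,0,0]]}' 1 20
python3 -m jog '{"series":[[0,0,0,0,0,0],[0,0,0,0,0,0],[0,0,0,0,0,0],[0,0,0,0,0,0],[0,0,0,0,0,0],[0,0,0.01,0,0,0],[0,0,0.03,0,0,0],[0,0,0.045,0,0,0],[0,0,0.045,0,0,0],[0,0,0.02,0,0,0],[0,0,0,0,0,0],[0,0,0,0,0,0]]}' -1
python3 -c "
from h import *
a=shot('scene','s4')[1]['pixels'];s,b=shot('wrist','w5');b=b['pixels']
cv2.imwrite('pics/c6.png',np.hstack([cv2.resize(i,(400,300),interpolation=cv2.INTER_AREA) for i in (a[70:220,230:430],b)]))
B=load('w5')
i=cv2.cvtColor(b,cv2.COLOR_BGR2HSV)
c=max(cv2.findContours(cv2.inRange(i[:,180:330],(40,60,40),(85,255,255)),cv2.RETR_EXTERNAL,cv2.CHAIN_APPROX_NONE)[0],key=cv2.contourArea)
print(cv2.boundingRect(c)); h=cv2.convexHull(c)[:,0]+[180,0]; ym=h[:,1].max(); low=h[h[:,1]>ym-28].astype(float)
w=np.array([onz(B,*q,.15)[:2] for q in low]);x=np.linalg.lstsq(np.c_[2*w,np.ones(len(w))],(w**2).sum(1),rcond=None)[0];print('rim',x[:2],np.sqrt(x[2]+x[0]**2+x[1]**2))"
```

```text
clock: 17.92
ee_pos: [0.5538, 0.0366, 0.2768]
orientation: [1.203, 2.902, 0.001]
force: [-0.9, 0.7, 7.3]
width: 0.644
grasp_force: 43.6
clock: 19.42
ee_pos: [0.5533, 0.0367, 0.4257]
orientation: [-1.202, -2.902, 0.0]
force: [0.2, -0.4, -0.8]
width: 1.004
grasp_force: 0.0
(46, 148, 62, 72)
rim [0.55428448 0.0372114 ] 0.025993544704935426
```

View pics/c6.png

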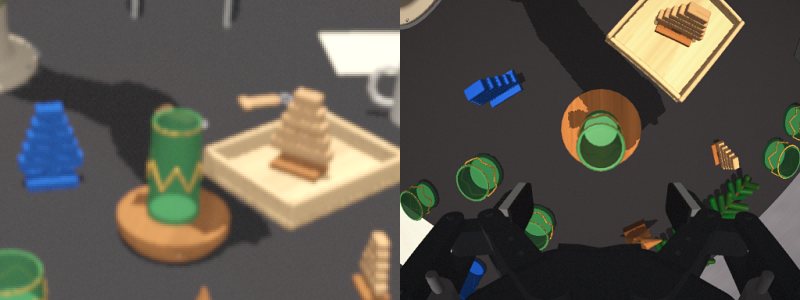

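The glass stands upright on the stand: rim fit (0.5543, 0.0372) against stand centre (0.5537, 0.0379), so within about 1 mm. The tree stands upright in the tray and the gripper is clear of everything.

```bash
python3 -c "
from station import job
print(job.hand_in())"
```

```text
the job is handed in; nothing more can be done
None
```

The job is handed in at about 19.5 s of the 61 s: the tree stands upright in the tray, and the tall green glass stands upright within about 1 mm of the stand's centre, set down at roughly 6 N.

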